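# Screw the lamp's brass elbow home to its mark

## Task

On the lamp base with the black toggle switch, the brass elbow has only been started in its socket: screw it in clockwise (seen from above) until it firms up, and stop with its ribbed arm pointing straight over the red dot on the foot of that base. Do not force it well past the dot, leave the elbow of the look-alike stand without a switch as it is, and let go at the end.

Things in the scene. Friction and masses are not known exactly. Their poses are not given: they have to be found in the camera images.
- elbow_block (a point): Centre of the brass elbow's block on the lamp base with the black switch: on the vertical turning axis, 98 mm above the shelf. Block 32 mm long (x), 18 wide (y: flat upright sides to pinch from above), 28 tall; 18 mm of bare thread below it, then a steel socket nut 32 mm wide. x axis: outward along the level ribbed arm, 15 mm thick, tip 57 mm from the axis; z up. It turns without sinking.
- elbow_tip (a point): Tip of the ribbed arm of the elbow to be turned (on the base with the black switch), 57 mm from the turning axis, 98 mm above the shelf. Its x axis points outward along the arm.
- red_dot (a point): Red dot 13 mm across on the foot (cream disc, 140 mm across, 14 thick, clamped down) of the same base, 58 mm from the turning axis, 15 mm above the shelf. The arm starts 0.9 to 1.3 rad short of it. Clockwise turning takes 0.05 N m, then 0.25 N m from 0.4 rad before the dot to a hard end 0.6 rad past it; it stays where left. x axis: outward from the turning axis; y: the side the arm comes from; z up.
- spare_tip (a point): Tip of the ribbed arm of an identical elbow on a look-alike stand that has no switch, to be left alone: 98 mm above the shelf and 57 mm from its own turning axis. Its x axis points outward along that arm.
Not all that is in view belongs to the job. What is shaped like the part that bears elbow_block but blue is not meant.

How it is judged:
At the end, for the whole second after the job is handed in: The elbow of the base with the switch is screwed in so that its arm points over the red dot to within 0.22 rad (about 12 degrees) either way and stays so, and the tip of the other stand's elbow is within 12 mm of where it started (angle between the x axis of elbow_block and the x axis of red_dot, either way round below 0.22 rad and distance of spare_tip from where it was at the start of the episode below 0.012 m); the robot touches nothing.
It fails at once if the elbow is forced more than 0.3 rad (17 degrees) past the red dot (y of elbow_tip in the frame of red_dot below -0.0168 m).
It fails at once if the elbow of the look-alike stand is turned (its tip moved more than 12 mm) (distance of spare_tip from where it was at the start of the episode above 0.012 m).
It also fails if it takes over 32 s, if anything falls off the work surface, if the arm or the gripper's body presses on something with over 40 N, if the wrist force passes 120 N, or if a joint passes its speed limit or range.

## Robot

A 7-joint arm with a two-finger parallel gripper is mounted at the origin on the work surface. World frame = base frame: x ahead of the robot, y to its left, z up, the work surface at z = 0. Lengths are in m, angles in rad, forces in N, time in s.
With the tool pointing down it reaches from about 0.425 to 0.925 m from the base axis. Payload 6.8 kg.
Tool frame: the origin (TCP) lies at the very end of the fingers, on their centre line; the grasp point (between the pads) lies 19 mm behind it; z points along the fingers, y is the direction in which the jaws open and shut (so a half turn about z gives the same grasp; the last joint's range is limited). The gripper opens to 85 mm and grips with 20 to 120 N. Pads are 22 mm wide; open, the fingers measure 114 mm over their backs; the gripper's body (76 mm by 85 mm) begins 54 mm behind the grasp point. The pads swing forward as they close: fully open they stand 13 mm farther back than shut.
Start: joints at [1.195, 0.477, 0.022, 1.555, -0.011, 1.109, -0.083], TCP at [0.179, -0.651, 0.231] pointing down, gripper open.
Joint ranges: [-2.96, 2.96], [-0.34, 2.1], [-1.41, 1.46], [0.24, 2.44], [-1.37, 4.51], [0.17, 1.92], [-2.96, 2.96]. Speed limits (rad/s): [2.39, 2.39, 3.14, 3.14, 3.14, 3.14, 3.14].

## Interface

Orientations are given as a rotation vector (axis times angle).
In Python, from bench import monitor, viewer, job gives the robot as it stands. The module is installed in compiled form; this text tells all that it offers.
- The arm moves only by the tool drive_tool, never from a script. Its argument "commands" is a list of rows, each an object with "linear": the shift along the tool's x, y, z in m, a list of three; "dr": the turn, a rotation vector about the tool's x, y, z in degrees, a list of three; "jaw": the closure, from 0 (fully open) to 1 (shut). A call has 1 to 8 rows; each row shifts and turns the pose as measured when the row begins, along the tool's axes as they then stand; what a row does not reach is not made up. A row lasts 1/8 s, in which the tool goes at most 62.5 mm and 10.7 degrees, less where a joint would pass 70% of its speed; a pose out of reach is approached as far as the arm can. A call is refused whole if a number of a shift passes 0.0625 or a number of a turn 10.7, either way. A call with a gripper value outside its range is refused whole. The fingers move at their own pace and stop on an object; "force" is the grip in N (left out, the last holds). Time passes only in rows, so rows that do not move let the fingers close. It gives the time, the measured TCP pose, the force and the opening at its end, in the units of the state.
- monitor.get_obs(): the state, without advancing time (a new reading comes with each control period).
- viewer.grab_frame(name): name is "scene" or "top"; returns the picture (384x512x3 uint8, red, green, blue); there is no depth.
- viewer.calibration(name): a dict with "K" (3x3 intrinsics, pixels), "k1" (the pictures are not rectified: a ray, as slopes to the right and down, at radius r is drawn at 1 + k1 r^2 times it, then the intrinsics apply), "R" (3x3) and "t" (3): a world point X has camera coordinates R X + t. Camera axes: x right, y down, z forward; pixel columns grow to the right and rows downward; lengths in m; the calibration is good to about 2 mm. A picture is of the moment at which its call begins. calibration takes no time and is no camera call.
- job.hand_in(): hands the job in, once; it reports no verdict.
The state is a dict: "clock": time; "joints": joint angles; "qvel": joint speeds; "tau": joint torques, N m; "tcp_pos": TCP position; "orientation": TCP orientation; "contact_force": force on the tool from outside, world axes, zero at the start; "moment": the same for the moment, N m; "grip_width": finger opening in m.
Only numpy, scipy, OpenCV 4.12 (cv2) and the standard library are available. Lean on these libraries where they do the work, as an engineer would, in place of code of your own. Each camera call takes 0.05 s, during which the arm holds its last target.

## Working session

There is one attempt and no reset: what is moved stays moved. The work goes in short steps, Python scripts to look and compute and a tool call to move; the robot and the scene stay as the last step left them, time stands still between calls to the robot, and variables do not carry over. Pictures are saved under pics/ and viewed, and the job is handed in when it is done.

Besides the shell and the picture viewer there is one more tool, called after "Call:" by a JSON object that holds its "method" and its "body". drive_tool: Moves the arm, as the interface text tells. Its arguments: {"type":"object","properties":{"commands":{"type":"array"},"force":{"type":"number"}},"required":["commands"]}

```bash
mkdir -p pics; ls
cat > h.py <<'E'
import numpy as np, cv2
from bench import monitor, viewer, job
def grab(n,f):
    im=viewer.grab_frame(n); cv2.imwrite(f'pics/{f}.png',im[:,:,::-1]); return im
def cal(n):
    c=viewer.calibration(n); return np.array(c['K']),c['k1'],np.array(c['R']),np.array(c['t']).ravel()
def ray(n,uv):
    K,k1,R,t=cal(n)
    d=np.linalg.solve(K,np.array([uv[0],uv[1],1.]))[:2]
    s=d.copy()
    for _ in range(30): s=d/(1+k1*(s@s))
    return -R.T@t, R.T@np.array([s[0],s[1],1.])
def onz(n,uv,z):
    o,d=ray(n,uv); return o+d*(z-o[2])/d[2]
def proj(n,X):
    K,k1,R,t=cal(n); c=R@np.asarray(X)+t; s=c[:2]/c[2]; s=s*(1+k1*(s@s)); return (K@np.array([*s,1]))[:2]
E
python3 - <<'E'
from h import *
np.set_printoptions(precision=4,suppress=True)
a=grab('scene','s0');b=grab('top','t0')
print(monitor.get_obs())
for n in('scene','top'):
    K,k,R,t=cal(n);print(n,K.tolist(),k,R.tolist(),-R.T@t)
E
```

```text
pics
{'clock': 0.1, 'joints': array([ 1.1949,  0.4777,  0.0223,  1.5563, -0.0115,  1.1093, -0.0831]), 'qvel': array([-0.0001, -0.0015,  0.0003, -0.0017,  0.0007,  0.0004, -0.0008]), 'tau': array([  0.0039, -59.7766,   1.6133, -28.196 ,   0.0129,   0.0049,
        -0.    ]), 'tcp_pos': array([ 0.1785, -0.6505,  0.2304]), 'orientation': array([-3.1119, -0.4192,  0.0005]), 'contact_force': array([0.8362, 0.2647, 0.4836]), 'moment': array([-0.0138, -0.0223,  0.0485]), 'grip_width': 0.08531063261315272}
scene [[403.15616119208596, 0.0, 250.77534727213157], [0.0, 403.15616119208596, 190.90048214163633], [0.0, 0.0, 1.0]] -0.049076697973782814 [[-0.32964289340686626, 0.9440576478858262, 0.009524720186460478], [0.7478466355770638, 0.26726172976951895, -0.6076977681847044], [-0.5762473188505225, -0.19320022067504364, -0.7941112656603598]] [0.8965 0.1535 0.6421]
top [[351.36517036476573, 0.0, 261.86110621901076], [0.0, 351.36517036476573, 198.19671632795303], [0.0, 0.0, 1.0]] 0.02282610156569638 [[-0.08451969907261768, -0.9964018149401151, -0.006312182880675863], [-0.9685590941961348, 0.08364223820853282, -0.2343016368645983], [0.23398654131944677, -0.01368938170670986, -0.972143456136928]] [0.3636 0.0168 0.717 ]
```

View pics/s0.png

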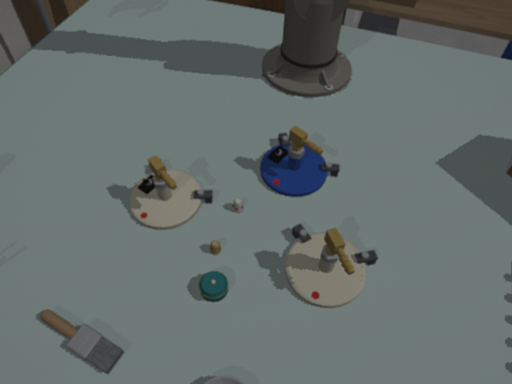

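View pics/t0.png

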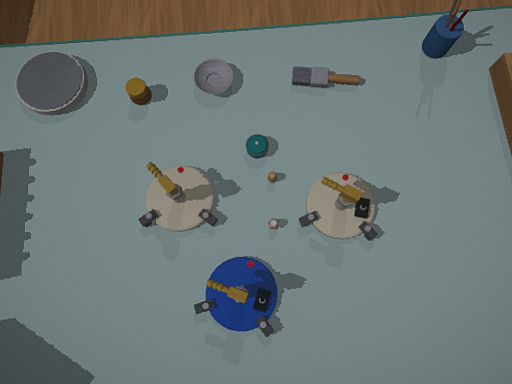

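Top picture: cream base with black switch at right (about 340,205; switch 362,207), cream look-alike at left (180,198), blue one below (242,294). In the scene picture, the target is the left cream base (165,198; switch 147,185).

Run:
```python
from h import *
a=cv2.imread('pics/s0.png')[140:240,110:230];b=cv2.imread('pics/t0.png')[160:250,290:390]
cv2.imwrite('pics/sz.png',cv2.resize(a,None,fx=6,fy=6,interpolation=cv2.INTER_CUBIC))
cv2.imwrite('pics/tz.png',cv2.resize(b,None,fx=6,fy=6,interpolation=cv2.INTER_CUBIC))
```

```text
(no output)
```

View pics/sz.png

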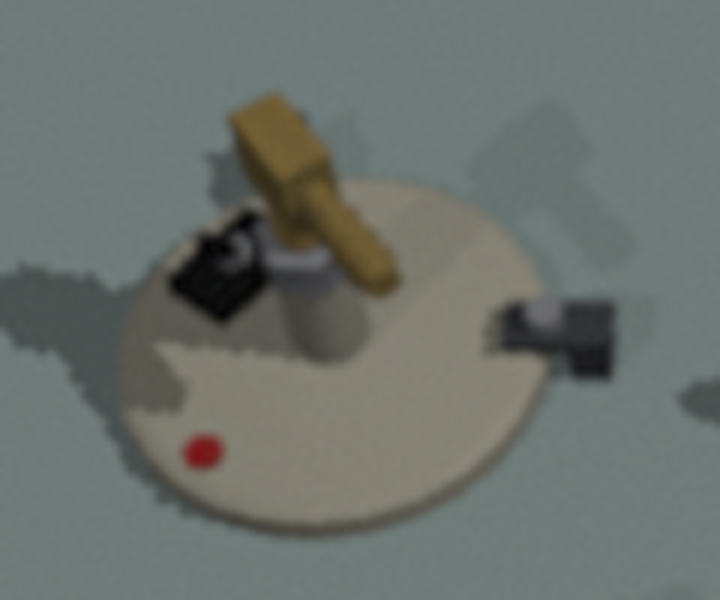

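View pics/tz.png

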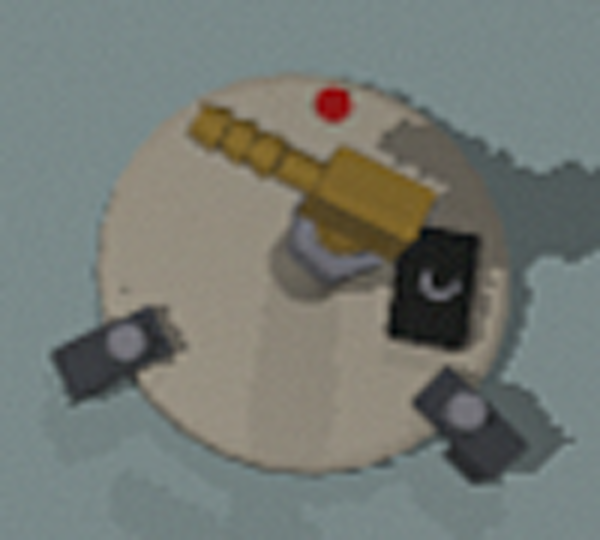

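Run:
```python
from h import *
np.set_printoptions(precision=4,suppress=True)
for n,f,x0,y0,x1,y1 in(('scene','s0',110,140,230,240),('top','t0',290,160,390,250)):
    im=cv2.imread(f'pics/{f}.png'); c=im[y0:y1,x0:x1]; h=cv2.cvtColor(c,cv2.COLOR_BGR2HSV)
    red=((h[...,0]<8)|(h[...,0]>172))&(h[...,1]>150)&(h[...,2]>80)
    ys,xs=np.nonzero(red); uv=(xs.mean()+x0,ys.mean()+y0); print(n,'red',uv,len(xs),onz(n,uv,.015))
    br=(h[...,0]>=14)&(h[...,0]<28)&(h[...,1]>110)
    cv2.imwrite(f'pics/br_{n}.png',cv2.resize(br.astype(np.uint8)*255,None,fx=5,fy=5))
    # disc: warm-ish colour (R>=B)
    dm=((c[...,2].astype(int)-c[...,0])>4).astype(np.uint8)
    cs,_=cv2.findContours(dm,0,2); k=max(cs,key=cv2.contourArea)
    hull=cv2.convexHull(k)[:,0]+[x0,y0]
    P=np.array([onz(n,p,.014)[:2] for p in hull.astype(float)])
    A=np.c_[2*P,np.ones(len(P))]; s=np.linalg.lstsq(A,(P**2).sum(1),rcond=None)[0]
    print('disc',s[:2],np.sqrt(s[2]+s[:2]@s[:2]), 'resid',np.abs(np.hypot(*(P-s[:2]).T)-np.sqrt(s[2]+s[:2]@s[:2])).max())
m=lambda p:(p[0]/6-.4+290,p[1]/6-.4+160); ms=lambda p:(p[0]/6-.4+110,p[1]/6-.4+140)
T=[onz('top',m(p),.112) for p in((343,147),(437,190),(415,240),(318,195))]
print('top face',np.array(T),np.mean(T,0))
S=[onz('scene',ms(p),.112) for p in((230,118),(276,93),(330,155),(282,182))]
print('scene face',np.array(S),np.mean(S,0))
print('tip top',onz('top',m((196,123)),.098),'tip scene',onz('scene',ms((383,272)),.098))
```

```text
scene red (np.float64(143.44444444444446), np.float64(214.88888888888889)) 18 [ 0.5626 -0.1698  0.015 ]
disc [ 0.4978 -0.1624] 0.08050302407442297 resid 0.018768982650758888
top red (np.float64(345.0), np.float64(176.82608695652175)) 23 [ 0.5633 -0.1692  0.015 ]
disc [ 0.5061 -0.1512] 0.0694603593386013 resid 0.0011480698367415804
top face [[ 0.522  -0.1447  0.112 ]
 [ 0.5065 -0.1704  0.112 ]
 [ 0.492  -0.1617  0.112 ]
 [ 0.508  -0.1353  0.112 ]] [ 0.5071 -0.1531  0.112 ]
scene face [[ 0.5065 -0.1693  0.112 ]
 [ 0.4931 -0.1611  0.112 ]
 [ 0.5096 -0.135   0.112 ]
 [ 0.5235 -0.1434  0.112 ]] [ 0.5082 -0.1522  0.112 ]
tip top [ 0.5371 -0.105   0.098 ] tip scene [ 0.5342 -0.1082  0.098 ]
```

Axis about (0.507, -0.152), arm at about 1.01 rad, dot at about -0.30 rad; the dot's radius comes out at 59 mm (58 given), the disc's at 69 mm (70), and both views agree to 1–2 mm. Moving over at the present height.

Call:
{"method": "drive_tool", "body": {"commands": [{"linear": [0.044,-0.039,0],"dr": [0,0,0],"jaw": 0},{"linear": [0.044,-0.039,0],"dr": [0,0,0],"jaw": 0},{"linear": [0.044,-0.039,0],"dr": [0,0,0],"jaw": 0},{"linear": [0.044,-0.039,0],"dr": [0,0,0],"jaw": 0},{"linear": [0.044,-0.039,0],"dr": [0,0,0],"jaw": 0},{"linear": [0.044,-0.039,0],"dr": [0,0,0],"jaw": 0},{"linear": [0.044,-0.039,0],"dr": [0,0,0],"jaw": 0},{"linear": [0.044,-0.039,0],"dr": [0,0,0],"jaw": 0}], "force": 70}}

```text
clock: 1.1
tcp_pos: [0.4389, -0.2484, 0.2273]
orientation: [-3.113, -0.404, 0.006]
contact_force: [1.2, -1.6, -0.2]
grip_width: 0.0849
```

Call:
{"method": "drive_tool", "body": {"commands": [{"linear": [0,0,0],"dr": [0,0,-10.5],"jaw": 0},{"linear": [0,0,0],"dr": [0,0,-10.5],"jaw": 0},{"linear": [0,0,0],"dr": [0,0,-10.5],"jaw": 0},{"linear": [0,0,0],"dr": [0,0,-10.5],"jaw": 0},{"linear": [0,0,0],"dr": [0,0,0],"jaw": 0}]}}

```text
clock: 1.72
tcp_pos: [0.4413, -0.241, 0.2261]
orientation: [-2.744, -1.515, 0.005]
contact_force: [0.1, 0.1, -0.3]
grip_width: 0.0854
```

```bash
cat >> h.py <<'E'
from scipy.spatial.transform import Rotation as Ro
def go(X,yaw):
    o=monitor.get_obs(); R=Ro.from_rotvec(o['orientation']); M=R.as_matrix()
    x=M[:,0]; zt=np.array([0,0,-1.]); xt=np.array([np.cos(yaw),np.sin(yaw),0]); T=np.c_[xt,np.cross(zt,xt),zt]
    print('t',o['clock'],'tcp',o['tcp_pos'].round(4),'yaw',round(np.arctan2(x[1],x[0]),4),'tilt z',M[:,2].round(4),'grip',round(o['grip_width'],4),'F',o['contact_force'].round(1),'M',o['moment'].round(2))
    print('shift tool',(M.T@(np.array(X)-o['tcp_pos'])).round(4),'dr deg',np.degrees(Ro.from_matrix(M.T@T).as_rotvec()).round(2),'j',o['joints'].round(3))
E
python3 -c "
from h import *
go([.507,-.1522,.231],1.012)"
```

```text
t 1.725 tcp [ 0.4413 -0.241   0.2261] yaw 1.0088 tilt z [-0.0061  0.0051 -1.    ] grip 0.0854 F [ 0.1  0.1 -0.3] M [-0.01 -0.02  0.01]
shift tool [ 0.1101  0.0083 -0.0049] dr deg [-0.45 -0.06 -0.19] j [ 0.653  0.223 -0.317  1.943  0.079  0.995 -0.262]
```

Call:
{"method": "drive_tool", "body": {"commands": [{"linear": [0.05,0.004,0],"dr": [-0.4,0,0],"jaw": 0},{"linear": [0.05,0.004,0],"dr": [0,0,0],"jaw": 0},{"linear": [0.01,0,0.03],"dr": [0,0,0],"jaw": 0},{"linear": [0,0,0.03],"dr": [0,0,0],"jaw": 0},{"linear": [0,0,0],"dr": [0,0,0],"jaw": 0}]}}

```text
clock: 2.35
tcp_pos: [0.5088, -0.1506, 0.1646]
orientation: [-2.768, -1.485, -0.001]
contact_force: [-0.8, -0.2, 0.2]
grip_width: 0.0852
```

```bash
python3 -c "
from h import *
go([.507,-.1522,.08],1.012)
a=grab('scene','s1');cv2.imwrite('pics/s1.png',cv2.resize(a[90:260,60:260,::-1],None,fx=3.5,fy=3.5))"
```

```text
t 2.35 tcp [ 0.5088 -0.1506  0.1646] yaw 0.9847 tilt z [ 4.e-04  1.e-03 -1.e+00] grip 0.0852 F [-0.8 -0.2  0.2] M [-0.01 -0.03 -0.04]
shift tool [-0.0024 -0.0006  0.0846] dr deg [-0.01 -0.06 -1.56] j [ 0.468  0.344 -0.36   1.946  0.154  0.878 -0.557]
```

View pics/s1.png

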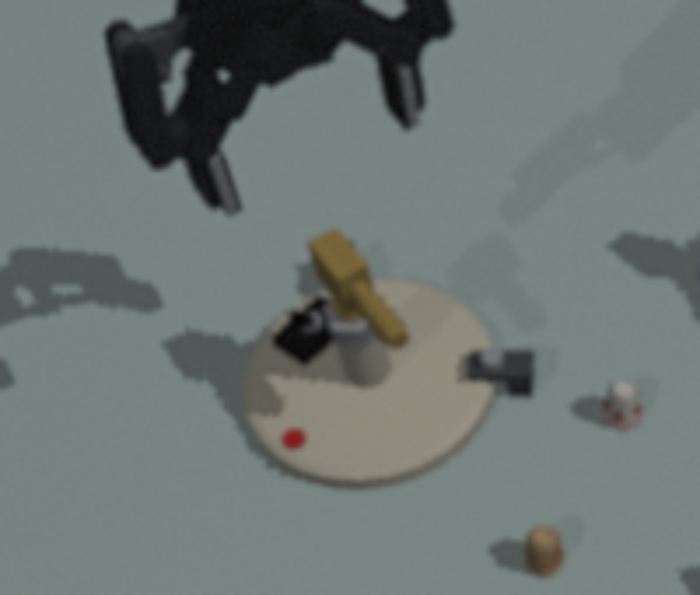

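The open fingers (pixels about 225,210 and 410,120 in the zoom) straddle the block's axis; lowering.

Call:
{"method": "drive_tool", "body": {"commands": [{"linear": [-0.002,0,0.03],"dr": [0,0,-1.5],"jaw": 0},{"linear": [0,0,0.03],"dr": [0,0,0],"jaw": 0},{"linear": [0,0,0.022],"dr": [0,0,0],"jaw": 0},{"linear": [0,0,0],"dr": [0,0,0],"jaw": 0}]}}

```text
clock: 2.9
tcp_pos: [0.5133, -0.1558, 0.0884]
orientation: [2.748, 1.503, 0.014]
contact_force: [0.1, 0.4, -0.2]
grip_width: 0.0855
```

```bash
python3 -c "
from h import *
go([.507,-.1522,.08],1.012)
a=grab('scene','s2');cv2.imwrite('pics/s2.png',cv2.resize(a[90:260,60:260,::-1],None,fx=3.5,fy=3.5))"
```

```text
t 2.9 tcp [ 0.5133 -0.1558  0.0884] yaw 1.0011 tilt z [ 0.0123 -0.0035 -0.9999] grip 0.0855 F [ 0.1  0.4 -0.2] M [-0.04 -0.    0.01]
shift tool [-0.0004 -0.0073  0.0083] dr deg [ 0.7  -0.21 -0.63] j [ 0.444  0.453 -0.331  1.999  0.223  0.711 -0.593]
```

View pics/s2.png

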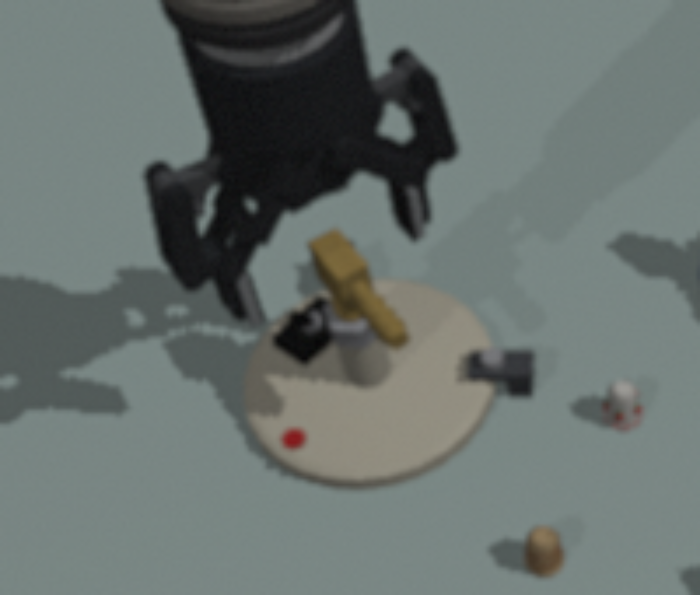

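Call:
{"method": "drive_tool", "body": {"commands": [{"linear": [0,-0.007,0.006],"dr": [0.7,0,-0.6],"jaw": 0},{"linear": [0,0,0],"dr": [0,0,0],"jaw": 0}]}}

```text
clock: 3.2
tcp_pos: [0.5095, -0.1525, 0.0855]
orientation: [2.747, 1.52, 0.011]
contact_force: [-0.2, -0.1, 0.8]
grip_width: 0.0853
```

```bash
python3 -c "
from h import *
go([.507,-.1522,.08],1.012)"
```

```text
t 3.2 tcp [ 0.5095 -0.1525  0.0855] yaw 1.0109 tilt z [ 0.0071  0.0018 -1.    ] grip 0.0853 F [-0.2 -0.1  0.8] M [0.02 0.01 0.07]
shift tool [-0.0011 -0.0024  0.0055] dr deg [ 0.29 -0.3  -0.06] j [ 0.447  0.455 -0.336  2.005  0.221  0.709 -0.585]
```

Call:
{"method": "drive_tool", "body": {"commands": [{"linear": [-0.001,-0.003,0.006],"dr": [0.3,-0.3,0],"jaw": 0},{"linear": [0,0,0],"dr": [0,0,0],"jaw": 0.4},{"linear": [0,0,0],"dr": [0,0,0],"jaw": 0.6},{"linear": [0,0,0],"dr": [0,0,0],"jaw": 0.7}], "force": 70}}

```text
clock: 3.7
tcp_pos: [0.507, -0.1519, 0.0802]
orientation: [2.748, 1.52, 0.001]
contact_force: [-0.1, -0.8, -0.6]
grip_width: 0.0322
```

```bash
python3 -c "
from h import *
go([.507,-.1522,.08],1.012)"
```

```text
t 3.7 tcp [ 0.507  -0.1519  0.0802] yaw 1.0107 tilt z [ 1.e-03 -6.e-04 -1.e+00] grip 0.0322 F [-0.1 -0.8 -0.6] M [-0.02 -0.01 -0.02]
shift tool [-0.0003  0.0002  0.0002] dr deg [ 0.07 -0.   -0.07] j [ 0.44   0.462 -0.332  2.011  0.227  0.703 -0.593]
```

Well centred; closing fully on the block.

Call:
{"method": "drive_tool", "body": {"commands": [{"linear": [0,0,0],"dr": [0,0,0],"jaw": 1},{"linear": [0,0,0],"dr": [0,0,0],"jaw": 1},{"linear": [0,0,0],"dr": [0,0,0],"jaw": 1},{"linear": [0,0,0],"dr": [0,0,0],"jaw": 1}], "force": 80}}

```text
clock: 4.2
tcp_pos: [0.5086, -0.1527, 0.0807]
orientation: [2.747, 1.519, 0.004]
contact_force: [1.3, -0.1, -0.5]
grip_width: 0.017
```

```bash
python3 -c "
from h import *
go([.507,-.1522,.08],1.012)
a=grab('scene','s3');cv2.imwrite('pics/s3.png',cv2.resize(a[90:260,60:260,::-1],None,fx=3.5,fy=3.5))"
```

```text
t 4.2 tcp [ 0.5086 -0.1527  0.0807] yaw 1.0102 tilt z [ 0.0039 -0.0013 -1.    ] grip 0.017 F [ 1.3 -0.1 -0.5] M [0.05 0.06 0.06]
shift tool [-0.0004 -0.0016  0.0007] dr deg [ 0.23 -0.05 -0.1 ] j [ 0.441  0.462 -0.331  2.009  0.228  0.701 -0.593]
```

View pics/s3.png

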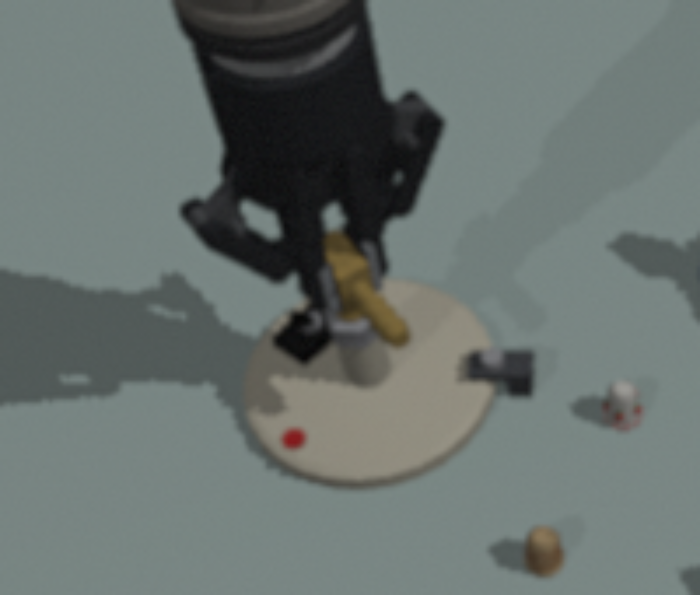

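Gripped on both flats (17 mm opening, block 18). Turning clockwise = positive tool z.

Call:
{"method": "drive_tool", "body": {"commands": [{"linear": [0,0,0],"dr": [0,0,4],"jaw": 1},{"linear": [0,0,0],"dr": [0,0,5],"jaw": 1},{"linear": [0,0,0],"dr": [0,0,5],"jaw": 1},{"linear": [0,0,0],"dr": [0,0,5],"jaw": 1}]}}

```text
clock: 4.75
tcp_pos: [0.5088, -0.1528, 0.0807]
orientation: [2.965, 1.03, 0.006]
contact_force: [1.8, -1.5, -0.6]
grip_width: 0.0167
```

```bash
python3 -c "
from h import *
go([.508,-.1525,.08],-.298)"
```

```text
t 4.75 tcp [ 0.5088 -0.1528  0.0807] yaw 0.6686 tilt z [ 0.0044 -0.0012 -1.    ] grip 0.0167 F [ 1.8 -1.5 -0.6] M [0.07 0.04 0.08]
shift tool [-0.0004 -0.0007  0.0007] dr deg [ 0.12 -0.25 55.38] j [ 0.374  0.453 -0.248  2.013  0.171  0.69  -0.884]
```

Low forces; continuing.

Call:
{"method": "drive_tool", "body": {"commands": [{"linear": [0,0,0],"dr": [0,0,6],"jaw": 1},{"linear": [0,0,0],"dr": [0,0,6],"jaw": 1},{"linear": [0,0,0],"dr": [0,0,6],"jaw": 1},{"linear": [0,0,0],"dr": [0,0,6],"jaw": 1},{"linear": [0,0,0],"dr": [0,0,6],"jaw": 1},{"linear": [0,0,0],"dr": [0,0,0],"jaw": 1}]}}

```text
clock: 5.5
tcp_pos: [0.5091, -0.1531, 0.0807]
orientation: [3.133, 0.201, 0.008]
contact_force: [2.1, -2.2, -1.5]
grip_width: 0.0166
```

```bash
python3 -c "
from h import *
go([.508,-.1525,.08],-.298)
a=grab('scene','s4');cv2.imwrite('pics/s4.png',cv2.resize(a[90:260,60:260,::-1],None,fx=3.5,fy=3.5))
a=grab('top','t4');cv2.imwrite('pics/t4.png',cv2.resize(a[120:270,260:420,::-1],None,fx=4,fy=4))"
```

```text
t 5.5 tcp [ 0.5091 -0.1531  0.0807] yaw 0.1281 tilt z [ 0.0054 -0.0016 -1.    ] grip 0.0166 F [ 2.1 -2.2 -1.5] M [ 0.1  -0.01 -0.05]
shift tool [-0.001  -0.0007  0.0007] dr deg [ 0.07 -0.32 24.41] j [ 0.267  0.444 -0.115  2.02   0.08   0.676 -1.342]
```

View pics/s4.png

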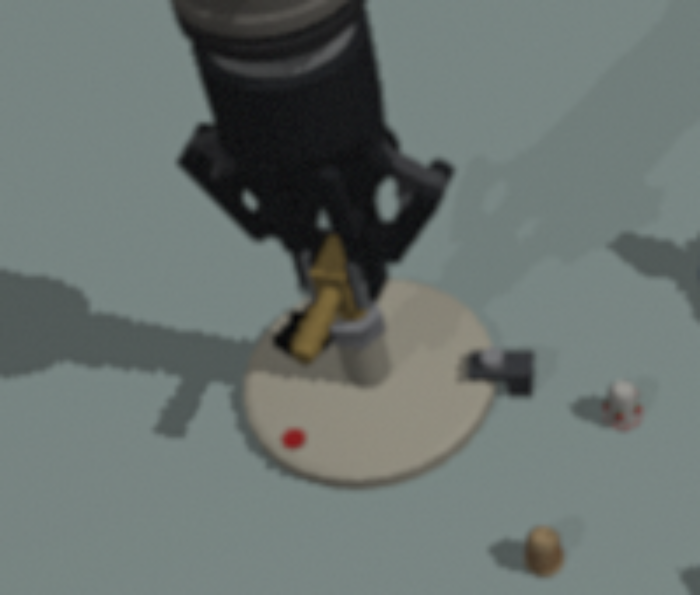

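View pics/t4.png

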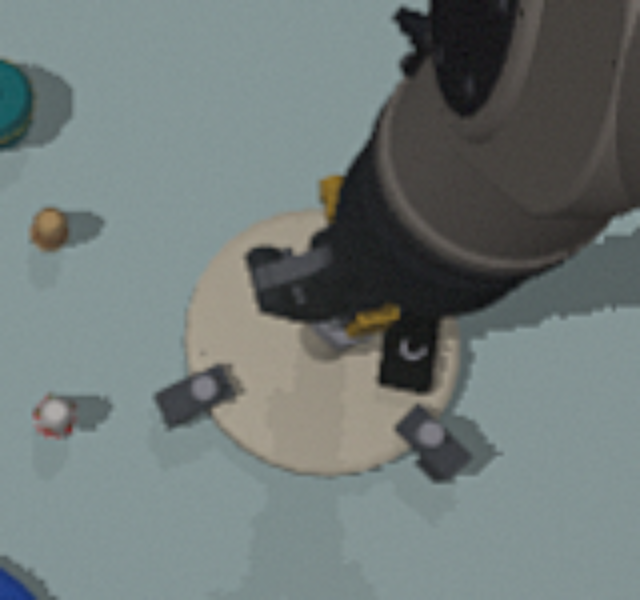

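The elbow follows the jaws (tip at about (304,350) in the scene zoom, dot at (293,438)). Checking the tip angle, then on.

```bash
python3 -c "
from h import *
p=onz('scene',(304/3.5-.4+60,350/3.5-.4+90),.098);d=p[:2]-[.5075,-.1523];print(p,np.hypot(*d),np.arctan2(d[1],d[0]))"
```

```text
[ 0.55884779 -0.14716438  0.098     ] 0.051603973708692914 0.09968491772504615
```

Call:
{"method": "drive_tool", "body": {"commands": [{"linear": [0,0,0],"dr": [0,0,4],"jaw": 1},{"linear": [0,0,0],"dr": [0,0,4],"jaw": 1},{"linear": [0,0,0],"dr": [0,0,4],"jaw": 1},{"linear": [0,0,0],"dr": [0,0,4],"jaw": 1},{"linear": [0,0,0],"dr": [0,0,0],"jaw": 1}], "force": 100}}

```text
clock: 6.22
tcp_pos: [0.5091, -0.1533, 0.0807]
orientation: [3.132, -0.229, 0.009]
contact_force: [0.8, -2.0, -0.6]
grip_width: 0.017
```

```bash
python3 -c "
from h import *
go([.508,-.1525,.08],-.298)
a=grab('scene','s5');cv2.imwrite('pics/s5.png',cv2.resize(a[90:260,60:260,::-1],None,fx=3.5,fy=3.5))"
```

```text
t 6.225 tcp [ 0.5091 -0.1533  0.0807] yaw -0.146 tilt z [ 0.0057 -0.0018 -1.    ] grip 0.017 F [ 0.8 -2.  -0.6] M [ 0.1  -0.05  0.02]
shift tool [-0.0012 -0.0006  0.0007] dr deg [ 0.03 -0.34  8.71] j [ 0.213  0.442 -0.047  2.024  0.034  0.67  -1.573]
```

View pics/s5.png

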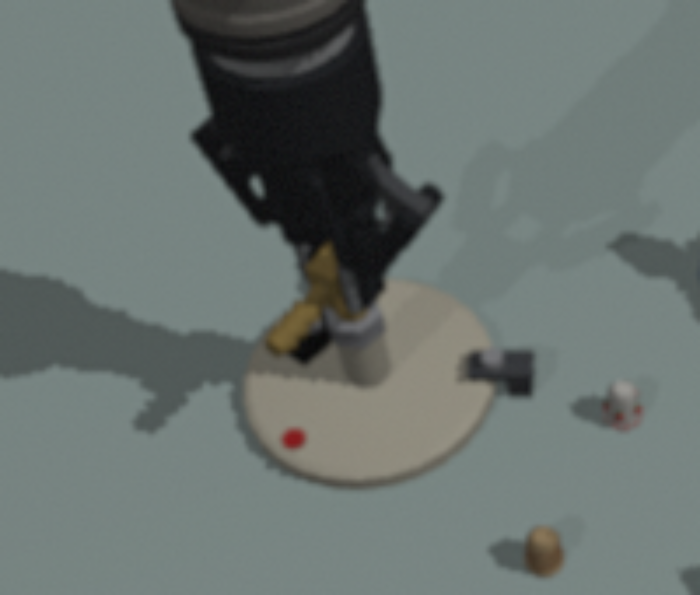

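```bash
python3 -c "
from h import *
p=onz('scene',(281/3.5-.4+60,344/3.5-.4+90),.098);d=p[:2]-[.5075,-.1523];print(p,np.hypot(*d),np.arctan2(d[1],d[0]))
for a in (-.146,-.2,-.298):
  q=proj('scene',[.5075+.057*np.cos(a),-.1523+.057*np.sin(a),.098]);print(a,(q+.4-[60,90])*3.5)"
```

```text
[ 0.55934582 -0.15955568  0.098     ] 0.05235106218752973 -0.13904416673370928
-0.146 [274.58669083 350.37970571]
-0.2 [269.62733653 347.91129781]
-0.298 [261.24491051 342.86804406]
```

Tip angle −0.14 by camera, −0.146 by jaws: no slip. The last 8.7° now.

Call:
{"method": "drive_tool", "body": {"commands": [{"linear": [0,0,0],"dr": [0,0,4],"jaw": 1},{"linear": [0,0,0],"dr": [0,0,4],"jaw": 1},{"linear": [0,0,0],"dr": [0,0,0],"jaw": 1}]}}

```text
clock: 6.65
tcp_pos: [0.5091, -0.1534, 0.0807]
orientation: [3.11, -0.44, 0.009]
contact_force: [0.5, -1.0, -0.5]
grip_width: 0.0169
```

```bash
python3 -c "
from h import *
go([.508,-.1525,.08],-.298)"
```

```text
t 6.65 tcp [ 0.5091 -0.1534  0.0807] yaw -0.2813 tilt z [ 0.0058 -0.0018 -1.    ] grip 0.0169 F [ 0.5 -1.  -0.5] M [ 0.09 -0.04 -0.04]
shift tool [-0.0013 -0.0006  0.0007] dr deg [ 0.   -0.35  0.96] j [ 0.186  0.441 -0.013  2.026  0.01   0.668 -1.687]
```

```bash
python3 -c "
from h import *
for s,t in (((225,265),(435,285)),((235,245),(440,285))):
  o1,d1=ray('scene',(s[0]/6-.4+110,s[1]/6-.4+140));o2,d2=ray('top',(t[0]/6-.4+290,t[1]/6-.4+160))
  k=np.linalg.lstsq(np.c_[d1,-d2],o2-o1,rcond=None)[0];print(o1+k[0]*d1,o2+k[1]*d2)"
```

```text
[ 0.49667185 -0.19637583  0.01934777] [ 0.49584329 -0.19373211  0.01839424]
[ 0.49381085 -0.1923127   0.02816599] [ 0.493845   -0.19242388  0.02820621]
```

Call:
{"method": "drive_tool", "body": {"commands": [{"linear": [0,0,0],"dr": [0,0,0],"jaw": 0.6},{"linear": [0,0,0],"dr": [0,0,0],"jaw": 0.6},{"linear": [0,0,0],"dr": [0,0,0],"jaw": 0.6}]}}

```text
clock: 7.02
tcp_pos: [0.5085, -0.1529, 0.0806]
orientation: [3.111, -0.434, 0.008]
contact_force: [-0.2, -0.0, 0.4]
grip_width: 0.0342
```

```bash
python3 -c "
from h import *
go([.508,-.1525,.08],-.298)"
```

```text
t 7.025 tcp [ 0.5085 -0.1529  0.0806] yaw -0.2769 tilt z [ 0.0048 -0.0011 -1.    ] grip 0.0342 F [-0.2 -0.   0.4] M [ 0.   -0.01  0.03]
shift tool [-0.0006 -0.0003  0.0006] dr deg [-0.02 -0.28  1.21] j [ 0.187  0.441 -0.015  2.027  0.011  0.669 -1.683]
```

Switch is low (≈30 mm), clear of the fingers; jaws are 8 mm clear on each side. Lifting and backing off for a clear view.

Call:
{"method": "drive_tool", "body": {"commands": [{"linear": [0,0,-0.02],"dr": [0,0,0],"jaw": 0.6},{"linear": [0,0,-0.04],"dr": [0,0,0],"jaw": 0.6},{"linear": [0,0,-0.05],"dr": [0,0,0],"jaw": 0.6},{"linear": [0,0,-0.04],"dr": [0,0,0],"jaw": 0.6},{"linear": [0,0.05,0],"dr": [0,0,0],"jaw": 0.5},{"linear": [0,0.06,0],"dr": [0,0,0],"jaw": 0.5},{"linear": [0,0.06,0],"dr": [0,0,0],"jaw": 0.5},{"linear": [0,0.05,0],"dr": [0,0,0],"jaw": 0.5}]}}

```text
clock: 8.02
tcp_pos: [0.4501, -0.3649, 0.2364]
orientation: [-3.114, 0.408, -0.011]
contact_force: [0.9, 0.7, -0.3]
grip_width: 0.0427
```

```bash
python3 -c "
from h import *
go([.508,-.1525,.08],-.298)
a=grab('scene','s6');cv2.imwrite('pics/s6z.png',cv2.resize(a[140:240,110:230,::-1],None,fx=6,fy=6,interpolation=2))
a=grab('top','t6');cv2.imwrite('pics/t6z.png',cv2.resize(a[160:250,290:390,::-1],None,fx=6,fy=6,interpolation=2))"
```

```text
t 8.025 tcp [ 0.4501 -0.3649  0.2364] yaw -0.2605 tilt z [ 7.e-03 -2.e-04 -1.e+00] grip 0.0427 F [ 0.9  0.7 -0.3] M [-0.01 -0.07 -0.02]
shift tool [ 2.000e-04 -2.198e-01  1.568e-01] dr deg [-0.1  -0.39  2.15] j [ 0.488  0.312  0.109  1.795 -0.043  1.031 -1.217]
```

View pics/s6z.png

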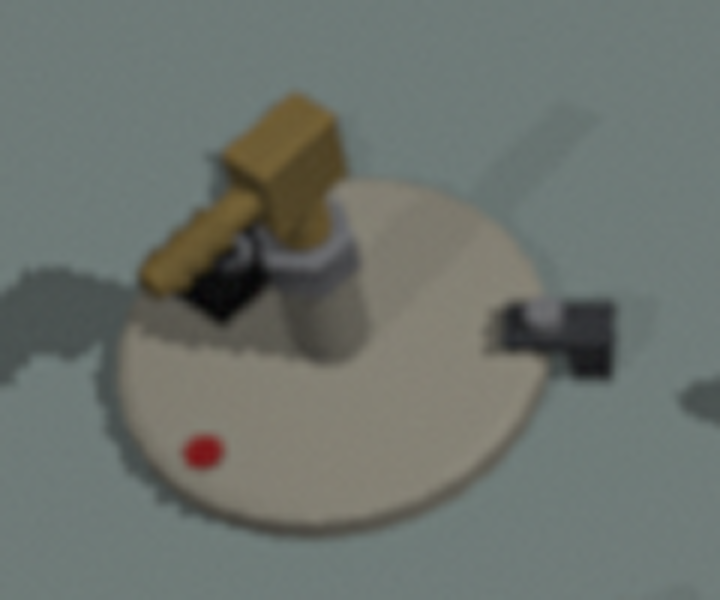

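View pics/t6z.png

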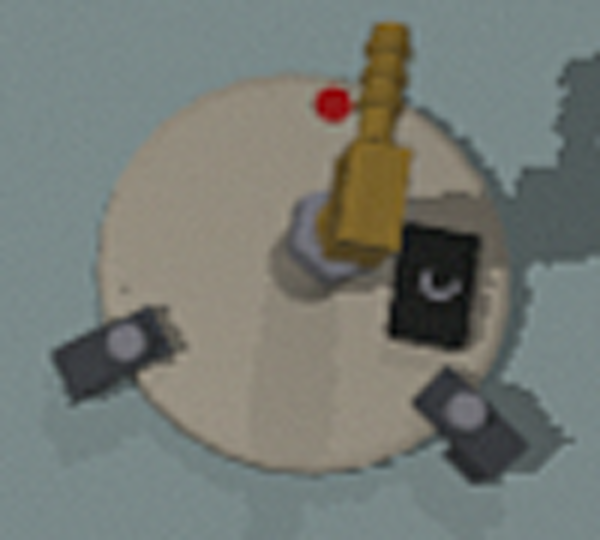

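View pics/t6.png

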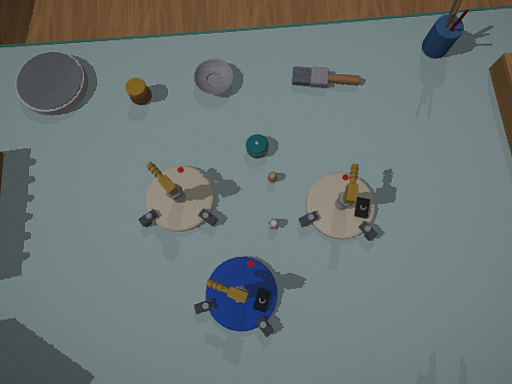

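Run:
```python
from h import *
m=lambda p:(p[0]/6-.4+290,p[1]/6-.4+160); ms=lambda p:(p[0]/6-.4+110,p[1]/6-.4+140)
C=np.array([.5073,-.1525])
f=lambda d:round(np.arctan2(d[1],d[0]),3)
for n,p in(('top',m((392,30))),('scene',ms((152,280)))):
    q=onz(n,p,.098)[:2]-C; print('tip',n,q,np.hypot(*q),f(q))
T=[onz('top',m(p),.112)[:2] for p in((350,143),(411,148),(399,252),(337,242))]
print('centre',np.mean(T,0),'edges',f(T[0]-T[3]),f(T[1]-T[2]))
S=[onz('scene',ms(p),.112)[:2] for p in((222,156),(296,93),(338,120),(264,186))]
print('centre',np.mean(S,0),'edges',f(S[0]-S[1]),f(S[3]-S[2]))
r=np.array([.563,-.1695])
for c in (C,np.array([.5061,-.1512]),np.mean(T,0),np.mean(S,0)): print('dot',np.hypot(*(r-c)),f(r-c))
a=cv2.imread('pics/t0.png').astype(int);b=cv2.imread('pics/t6.png').astype(int)
print('spare region diff',np.abs(a-b)[155:235,140:220].max(), np.abs(a-b)[155:235,140:220].mean())
```

```text
tip top [ 0.0541762  -0.01619631] 0.05654539201704759 -0.29
tip scene [ 0.05179383 -0.01680778] 0.05445275330774414 -0.314
centre [ 0.50630549 -0.15179409] edges -0.266 -0.257
centre [ 0.50868775 -0.1516111 ] edges -0.294 -0.28
dot 0.05823650058167985 -0.296
dot 0.059770394009074385 -0.311
dot 0.05939500522877147 -0.303
dot 0.05718245390601706 -0.318
spare region diff 9 1.5263541666666667
```

Arm at about −0.285 rad against the dot at about −0.305 (0.02 short, limit 0.22). The look-alike is unchanged and the gripper is clear, so I'm handing in.

```bash
python3 -c "
from bench import job
print(job.hand_in())"
```

```text
the job is handed in; nothing more can be done
None
```

I screwed in the brass elbow on the base with the black switch by about 1.3 rad clockwise, in one grip. Then I let go, lifted clear and handed the job in at about 8 s of the 32 s.

- **Aim:** after release, both cameras put the arm at −0.26 to −0.31 rad. The dot is at −0.30 to −0.32 rad, so the arm is roughly 0.02 rad short of it, against a limit of 0.22. The views differ by up to 0.05 rad.
- **Sizes:** the measured tip radius was 54–57 mm (57 given) and the dot radius 57–60 mm (58 given).
- **Start angle:** I measured about 1.3 rad between the arm and the dot, right at the top of the stated 0.9 to 1.3 rad range.
- **Forces:** contact force readings stayed within about 3 N while turning, and the elbow showed no slip in the jaws.
- **Look-alike stand:** its region of the top view shows only noise between the first and last pictures.
- **Disagreement:** the first fit of the foot disc in the scene view was poor (80 mm radius against 70 given). I set it aside and used the top-view fit and the block faces from both views instead.

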